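# Show the big seal's carved face to the stand magnifier

## Task

Draw the biggest stone seal straight up out of the wooden seal rack, turn it on its side and hold it up on your side of the stand magnifier, its carved underside squarely facing the lens, centred on the glass and about 8 cm from it, so that I can check the cutting through the lens from across the table. Finish while still holding it there, level and steady. Leave the other seals in the rack, do not bump the magnifier, and leave everything else where it stands.

Things in the scene. Friction and masses are not known exactly. Their poses are not given: they have to be found in the camera images.
- seal_big_mid (a point): centre (half-way up) of the biggest seal: a plain cream-brown stone prism, 34 x 34 mm square and 86 mm long, about 0.26 kg, the thickest and tallest of the four seals in the rack. It stands upright in one of the four wells, carved face down. Its z axis runs along its length, from the carved face to the plain top (up at the start); x and y are square to its flat sides. At the start its top is 96 mm above the table and its upper 64 mm stand free above the rack.
- seal_big_face (a point): centre of the biggest seal's carved face (its underside at the start, tinted dark red), 43 mm from the centre; same axes
- seal_big_top (a point): centre of the biggest seal's plain top end, 43 mm from the centre; same axes
- seal_big: the same biggest seal as a body; origin at the centre of its carved face
- rack: wooden seal rack, fixed to the table: a block 66 mm (its x) by 282 mm (its y) and 32 mm high, origin under its middle. Four square wells 38 mm wide and 22 mm deep in one row, at y = -105, -35, +35 and +105 mm; any seal may stand in any well.
- lens (a point): centre of the stand magnifier's round upright lens, 190 to 235 mm above the table. Its x axis is the lens's axis: +x points away from the robot's side towards the viewer across the table, -x back to the robot's side; z is up. The lens with its black frame is 110 mm across and 10 mm thick.
- magnifier: the stand magnifier: loose, 1.4 kg, standing by its weight; origin at the centre of its round grey base (120 mm across, 20 mm high), straight below the lens; a thin upright post (24 mm across its collar, with a clamp knob reaching 34 mm to -y at 113 mm height) carries the lens. Same x, y directions as the lens.
- lens_head (a joint): how far the lens is pulled up on its post (m, 0 = lowest, lens centre 190 mm above the table; up to 0.045); clamped by friction, leave as it is
- seal_small_mid (a point): centre of another seal in the rack: square, 26 x 26 x 70 mm; leave it
- seal_round_mid (a point): centre of another seal in the rack: round, 28 mm across, 76 mm tall; leave it
- seal_flat_mid (a point): centre of another seal in the rack: oblong, 20 x 32 x 64 mm; leave it
- paste_jar_mid (a point): centre of the lidded white seal-paste jar, 75 mm across, 46 mm high; leave it
- inkstone_mid (a point): centre of the dark slate inkstone, 125 x 85 x 26 mm; leave it
- weight_a_mid (a point): centre of one steel bar paperweight, 30 x 240 x 12 mm, far left; leave it
- weight_b_mid (a point): centre of the other steel bar paperweight, same size, at the right; leave it
- water_pot_mid (a point): centre of the small blue water pot, 60 mm across, 40 mm high, at the left; leave it
- ink_bottle_mid (a point): centre of the black ink bottle, 60 mm across, 125 mm high, at the left; leave it
Things that resemble listed ones, but are neither listed nor needed, are in the scene too. Leave any orange look-alike of the magnifier alone. Leave any purple or turquoise look-alike of the seal_big alone.

How it is judged:
By the outcome, as a careful person would: the job done as asked, in the order asked, and still so for the second after the job is handed in, while the arm keeps its last pose, push and grip.
It also fails if it takes over 32 s, if anything falls off the work surface, if the arm or the gripper's body presses on something with over 40 N, if the wrist force passes 120 N, or if a joint passes its speed limit or range.

## Robot

A 6-joint arm with a two-finger parallel gripper is mounted at the origin on the work surface. World frame = base frame: x ahead of the robot, y to its left, z up, the work surface at z = 0. Lengths are in mm, angles in rad, forces in N, time in s.
With the tool pointing down it reaches from about 300 to 775 mm from the base axis. Payload 14.6 kg.
Tool frame: the origin (TCP) lies on the centre line of the jaws, within the pads' length; the fingertips stand 19 mm ahead of it and the grasp point (between the pads) is the TCP (bot.tip_reach is the distance from the TCP to the fingertips, in mm); y points along the fingers, x is the direction in which the jaws open and shut, and the axes are right-handed (so a half turn about y gives the same grasp; the last joint's range is limited). The gripper opens to 85 mm and grips with 20 to 120 N. Pads are 22 mm wide; open, the fingers measure 114 mm over their backs; the gripper's body (76 mm by 85 mm) begins 54 mm behind the grasp point. The pads swing forward as they close: fully open they stand 13 mm farther back than shut.
Start: joints at [-0.067, 0.3, 1.521, -0, 1.321, -0.067], TCP at [549.99, -0.002, 215.981] pointing down, gripper open.
Joint ranges: [-3.03, 3.03], [-0.79, 2.21], [0.23, 2.52], [-1.04, 4.18], [0, 3.07], [-2.55, 2.55]. Speed limits (rad/s): [2.22, 2.22, 2.57, 3.14, 3.14, 3.14].

## Interface

Orientations are given as a unit quaternion [w, x, y, z].
In Python, from rig import bot gives the robot as it stands. Calls block until the motion is done:
- bot.move_to(position, orientation): joint-space move of the TCP to a pose.
- bot.servo_line(position, attitude=None, speed=150, until_force=None): straight line of the TCP; attitude=None keeps the orientation; speed is the mean speed in mm/s. With until_force (N) it stops when the force on the tool has changed by that much, and returns True; else False.
- bot.move_joints(angles): joint-space move.
- bot.move_gripper(opening, grip_force=None): finger opening in mm; grip_force is the grip in N (None keeps the last); returns when the fingers have stopped.
- bot.dwell(seconds).
- bot.ik(position, orientation): joint angles nearest the present ones, or None.
- bot.read_state(): the state.
- bot.read_camera(name): name is "scene" or "side" or "wrist"; returns a dict with "image" (480x640x3 uint8, blue, green, red), "depth" (480x640 float32, mm along the optical axis (not along the pixel's ray), 0 where there is no reading), "fovy" (degrees; the focal length in pixels is half the picture's height over the tangent of half this angle, whatever the lens; pixels are square), "cx", "cy" (the principal point, pixels), "eye" and "attitude" of the camera in the world; the wrist camera has in their place "mount" (4x4, takes a point from camera to tool coordinates, whose origin is the TCP and whose axes are the tool frame's). Camera axes: x right, y down, z forward; pixel columns grow to the right and rows downward; lengths in mm; the calibration is good to about 2 mm. The wrist camera is an equidistant fisheye: a pixel r from the principal point sees the ray r / f radians off the axis. A picture is of the moment at which its call begins: read the wrist's pose just before it.
A pose or a line that the arm cannot do raises bot.MotionError and nothing moves.
- bot.finish_job(): hands the job in, once; it reports no verdict.
The state is a dict: "clock": time; "joint_positions": joint angles; "qvel": joint speeds; "effort": joint torques, N m; "ee_pos": TCP position; "tool_rot": TCP orientation; "ft_force": force on the tool from outside, world axes, zero at the start; "moment": the same for the moment, N m; "grip_width": finger opening in mm.
Only numpy, scipy, OpenCV 4.12 (cv2) and the standard library are available. Lean on these libraries where they do the work, as an engineer would, in place of code of your own. Each camera call takes 0.05 s, during which the arm holds its last target.

## Working session

There is one attempt and no reset: what is moved stays moved. The work goes in short steps, each a Python script; the robot and the scene stay as the last script left them, time stands still between calls to the robot, and variables do not carry over. Pictures are saved under pics/ and viewed, and the job is handed in when it is done.

```bash
ls; mkdir -p pics; cat > h.py <<'E'
import numpy as np, cv2
from scipy.spatial.transform import Rotation as R
from rig import bot
def q2R(q): return R.from_quat([q[1],q[2],q[3],q[0]]).as_matrix()
def R2q(M):
    q=R.from_matrix(M).as_quat(); return [q[3],q[0],q[1],q[2]]
def att(a):
    a=np.asarray(a,float); return a if a.shape==(3,3) else q2R(a.ravel())
def cloud(c):
    h,w=c["depth"].shape; f=h/2/np.tan(np.radians(c["fovy"])/2)
    u,v=np.meshgrid(np.arange(w),np.arange(h)); d=c["depth"].astype(float)
    P=np.stack([(u-c["cx"])/f*d,(v-c["cy"])/f*d,d],-1)
    W=P@att(c["attitude"]).T+np.asarray(c["eye"]); W[d<=0]=np.nan
    return W
E
python3 - <<'E'
from h import *
import pickle
for n in ["scene","side","wrist"]:
    s=bot.read_state();c=bot.read_camera(n); c=dict(c); c['state']=s
    cv2.imwrite(f"pics/{n}0.png",c["image"]); pickle.dump(c,open(f"{n}0.pkl","wb"))
    print(n,{k:v for k,v in c.items() if k not in("image","depth","state")})
print(s)
E
```

```text
pics
scene {'fovy': 50.290340617259716, 'cx': 325.6398061531453, 'cy': 246.53614365161528, 'eye': array([1215.09187449,  390.88606592,  961.4457346 ]), 'attitude': array([-0.18425136,  0.47029838,  0.80448382, -0.31253265])}
side {'fovy': 44.5712089840253, 'cx': 320.53149720277247, 'cy': 245.62482827104546, 'eye': array([  297.04846196, -1251.08147558,   858.77902466]), 'attitude': array([-0.50554352,  0.85623103, -0.09250797,  0.05231111])}
wrist {'fovy': 65.70646984690485, 'cx': 309.41775288089616, 'cy': 237.48848313122895, 'mount': array([[ 9.99998798e-01, -1.45924603e-03,  5.24923805e-04,
        -5.71475499e-01],
       [-8.88310218e-04, -2.61544226e-01,  9.65191084e-01,
        -1.57789402e+02],
       [-1.27116047e-03, -9.65190390e-01, -2.61545208e-01,
         6.61533751e+01],
       [ 0.00000000e+00,  0.00000000e+00,  0.00000000e+00,
         1.00000000e+00]])}
{'clock': 0.1, 'joint_positions': array([-6.65646613e-02,  3.00424241e-01,  1.52150828e+00,  1.23848440e-05,
        1.32070348e+00, -6.66091512e-02]), 'qvel': array([-1.59223353e-04, -6.64295706e-04, -2.01198037e-03, -6.72910742e-04,
       -6.00524737e-04, -4.89451938e-05]), 'effort': array([ 5.41233840e-04, -5.44380498e+01, -3.62372375e+01, -1.11349805e-04,
        3.02289474e-03, -1.80062301e-05]), 'ee_pos': array([5.49778442e+02, 3.44005841e-02, 2.15477827e+02]), 'tool_rot': array([ 7.07135461e-01, -7.07077908e-01,  3.53132672e-04,  3.82419925e-04]), 'ft_force': array([ 0.39197869,  0.53546427, -0.14058206]), 'moment': array([ 0.04825452, -0.00723188, -0.0150549 ]), 'grip_width': 85.47297717628958}
```

View pics/scene0.png

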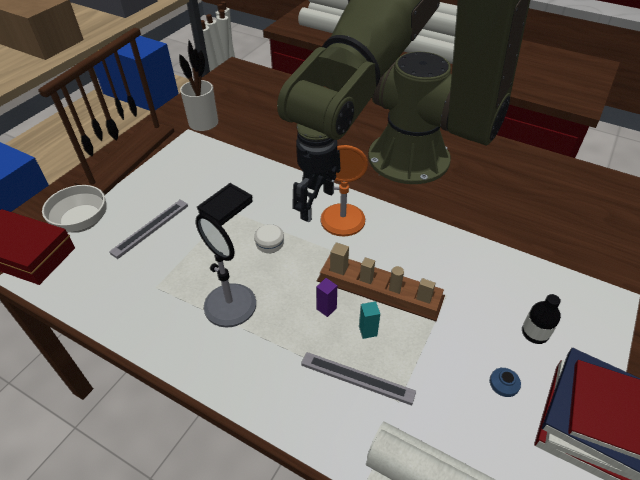

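View pics/side0.png

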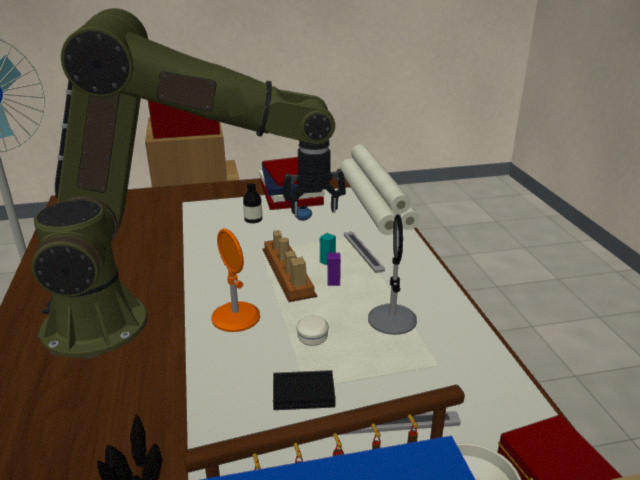

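View pics/wrist0.png

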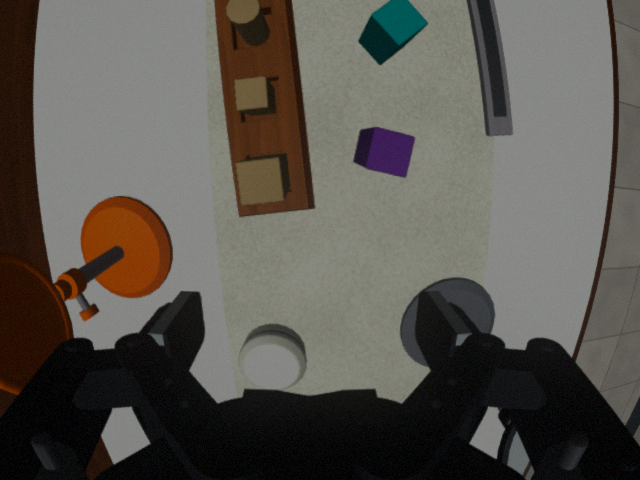

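Candidates for the biggest seal are four cream seals in the scene picture at (340,258), (368,270), (397,279) and (426,290), plus the purple (327,297) and turquoise (370,320) look-alikes. The one at (340,258) is cream, thickest and tallest, in the end well, so I choose it. The magnifier is the black one with the grey base at (215,237)/(230,304), not the orange one at (343,190).

```bash
cat >> h.py <<'E'
def wcloud(c):
    s=c['state'];h,w=c["depth"].shape; f=h/2/np.tan(np.radians(c["fovy"])/2)
    u,v=np.meshgrid(np.arange(w),np.arange(h)); d=c["depth"].astype(float)
    x=u-c["cx"];y=v-c["cy"];r=np.hypot(x,y)+1e-9;t=np.tan(r/f)
    P=np.stack([x/r*t*d,y/r*t*d,d],-1)
    M=c["mount"];P=P@M[:3,:3].T+M[:3,3]
    W=P@att(s["tool_rot"]).T+s["ee_pos"];W[d<=0]=np.nan
    return W
E
python3 - <<'E'
from h import *
import pickle
L=lambda n:pickle.load(open(n+"0.pkl","rb"))
S,D,Wr=L("scene"),L("side"),L("wrist")
cv2.imwrite("pics/crops.png",np.hstack([cv2.resize(S["image"][230:350,300:460],(400,300),interpolation=2),cv2.resize(D["image"][220:310,250:370],(400,300),interpolation=2)]))
cs,cd,cw=cloud(S),cloud(D),wcloud(Wr)
for n,c,im in(("scene",cs,S),("side",cd,D),("wrist",cw,Wr)):
    hsv=cv2.cvtColor(im["image"],cv2.COLOR_BGR2HSV)
    z=c[...,2];print(n)
    reg=(c[...,0]>250)&(c[...,0]<700)&(c[...,1]>-120)&(c[...,1]<330)
    H,Sa,V=[hsv[...,i] for i in range(3)]
    m=reg&(z>24)&(z<40)&(H<18)&(Sa>110)
    P=c[m]
    if len(P)>50: print(" rack n",len(P),cv2.minAreaRect(P[:,:2].astype(np.float32)),np.median(P[:,2]))
    m=reg&(z>50)&(z<110)&(H>10)&(H<30)&(Sa>30)&(Sa<150)
    k,lab,st,ce=cv2.connectedComponentsWithStats(m.astype(np.uint8))
    for i in range(1,k):
        if st[i,4]<40: continue
        P=c[lab==i]; zt=np.percentile(P[:,2],95);T=P[P[:,2]>zt-5]
        print(" seal px",ce[i].round(),st[i,4],"ztop",round(zt,1),"rect",cv2.minAreaRect(T[:,:2].astype(np.float32)),"med",np.median(T,0).round(1))
E
```

```text
scene
 rack n 1793 ((486.8030700683594, 94.75407409667969), (373.0799865722656, 173.37503051757812), 70.75648498535156) 31.963409951707945
 seal px [339. 255.] 395 ztop 98.1 rect ((512.7374267578125, 34.66810607910156), (36.9807014465332, 34.32316589355469), 7.318307876586914) med [514.6  34.6  96.1]
 seal px [367. 266.] 208 ztop 82.2 rect ((505.3404846191406, 103.65390014648438), (29.236316680908203, 26.457374572753906), 3.1866695880889893) med [505.  104.8  80.4]
 seal px [397. 275.] 211 ztop 87.9 rect ((498.4111022949219, 174.28892517089844), (26.63808822631836, 27.202289581298828), 52.7172966003418) med [499.7 175.4  86. ]
 seal px [426. 286.] 202 ztop 76.4 rect ((489.8728332519531, 242.7465362548828), (21.562702178955078, 31.418575286865234), 1.5364435911178589) med [490.3 242.6  74.5]
side
 rack n 634 ((468.768798828125, 67.0523681640625), (377.3907470703125, 191.79873657226562), 65.6597900390625) 32.579173842076045
 seal px [290. 257.] 671 ztop 97.7 rect ((510.6530456542969, 32.080753326416016), (35.230648040771484, 44.12713623046875), 11.035236358642578) med [510.6  30.6  96.5]
wrist
 rack n 9138 ((477.78961181640625, 52.77191925048828), (307.5166015625, 170.03390502929688), 63.10446548461914) 31.80824901468695
 seal px [245.  15.] 1025 ztop 86.9 rect ((496.88800048828125, 171.18661499023438), (21.636045455932617, 27.249765396118164), 85.7914810180664) med [497.3 171.8  85.6]
 seal px [252.  94.] 1177 ztop 80.9 rect ((503.49468994140625, 104.11910247802734), (26.330692291259766, 26.3439884185791), 2.8824193477630615) med [503.8 103.6  79.8]
 seal px [262. 180.] 2218 ztop 97.0 rect ((511.7073974609375, 34.9625358581543), (34.78948211669922, 34.636749267578125), 5.567296504974365) med [511.9  35.1  95.9]
```

View pics/crops.png

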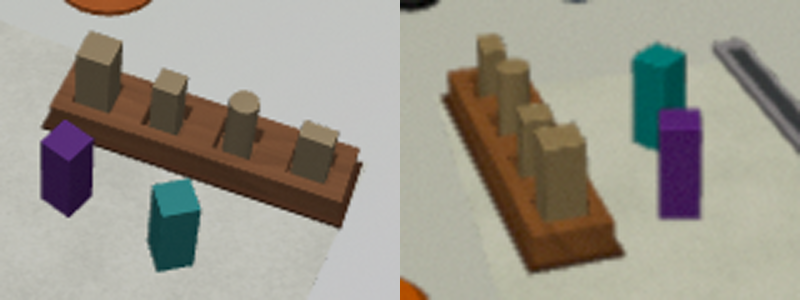

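The close crop confirms it: the seal in the end well is thickest and tallest (top at z = 96). It stands at about (512, 35), yaw about 6°. Next I measure the magnifier.

```bash
python3 - <<'E'
from h import *
import pickle
from scipy.optimize import least_squares
L=lambda n:pickle.load(open(n+"0.pkl","rb"))
S,D,Wr=L("scene"),L("side"),L("wrist")
for n,im in(("scene",S),("side",D)):
    c=cloud(im); z=c[...,2]; g=im["image"].max(2)
    u,v=np.meshgrid(np.arange(640),np.arange(480))
    box=((u>190)&(u<262)&(v>205)&(v<330)) if n=="scene" else ((u>360)&(u<425)&(v>205)&(v<340))
    reg=box&(c[...,0]>400)&(c[...,0]<900)
    m=reg&(z>15)&(z<24)
    P=c[m];ctr,rad=cv2.minEnclosingCircle(P[:,:2].astype(np.float32))
    print(n,"base",len(P),ctr,rad,np.median(P[:,2]))
    m=reg&(z>125)&(z<310)&(g<60)
    P=c[m]; print(" lens pts",len(P),P.min(0).round(),P.max(0).round())
    Q=P[P[:,2]>165]; med=np.median(Q,0); 
    Q=Q[np.linalg.norm(Q-med,axis=1)<80]; 
    x,y=Q[:,0],Q[:,1]; 
    ctr0=Q.mean(0);w,V=np.linalg.eigh(np.cov((Q-ctr0).T));nrm=V[:,0]*np.sign(V[0,0]);print(" plane",ctr0.round(1),nrm.round(3),np.sqrt(w).round(1), np.degrees(np.arctan2(nrm[1],nrm[0])))
    # circle fit in plane
    e1=V[:,1];e2=V[:,2];ab=np.c_[(Q-ctr0)@e1,(Q-ctr0)@e2]
    cc,rr=cv2.minEnclosingCircle(ab.astype(np.float32));print(" circ",(ctr0+cc[0]*e1+cc[1]*e2).round(1),rr, "extent z",Q[:,2].min(),Q[:,2].max())
    sl=(slice(200,335),slice(180,270)) if n=="scene" else (slice(205,340),slice(350,440))
    cv2.imwrite(f"pics/mag_{n}.png",cv2.resize(im["image"][sl],None,fx=4,fy=4))
# other obstacles for transport: orange
c=cloud(S);hsv=cv2.cvtColor(S["image"],cv2.COLOR_BGR2HSV)
m=(hsv[...,0]<14)&(hsv[...,1]>200)&(hsv[...,2]>150)&(c[...,2]>5)
P=c[m];print("orange",np.percentile(P,2,0).round(),np.percentile(P,98,0).round())
E
```

```text
scene base 1305 (622.265380859375, -245.44241333007812) 193.59063720703125 18.197789881742438
 lens pts 545 [ 705. -190.  125.] [730. -86. 285.]
 plane [ 718.  -135.9  233.1] [ 0.981 -0.194  0.022] [ 1.9 31.1 38.1] -11.214284766632803
 circ [ 717.2 -140.7  226.5] 60.08757019042969 extent z 166.8788151416967 285.15655138541194
side base 846 (767.3489990234375, 134.9998779296875) 340.5850830078125 18.430413543652264
 lens pts 326 [ 697. -196.  126.] [721. -90. 286.]
 plane [ 708.1 -154.4  234.2] [ 0.983 -0.182 -0.012] [ 2.1 30.9 34.6] -10.487489335144794
 circ [ 709.3 -147.2  226.1] 60.03379821777344 extent z 166.05365471241964 286.1458156187665Traceback (most recent call last):
  File "<stdin>", line 28, in <module>
    return _quantile_unchecked(
        a, q, axis, out, overwrite_input, method, keepdims, weights)
    return _ureduce(a,
                    func=_quantile_ureduce_func,
    ...<5 lines>...
                    overwrite_input=overwrite_input,
                    method=method)
    r = func(a, **kwargs)
    result = _quantile(arr,
                       quantiles=q,
    ...<2 lines>...
                       out=out,
                       weights=wgt)
    slices_having_nans = np.isnan(arr[-1, ...])
                                  ~~~^^^^^^^^^
IndexError: index -1 is out of bounds for axis 0 with size 0
```

```bash
python3 -c "
import cv2,numpy as np
a=cv2.imread('pics/mag_scene.png');b=cv2.imread('pics/mag_side.png');h=540;cv2.imwrite('pics/mag.png',np.hstack([a[:h],b[:h]]))"
```

```text
(no output)
```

View pics/mag.png

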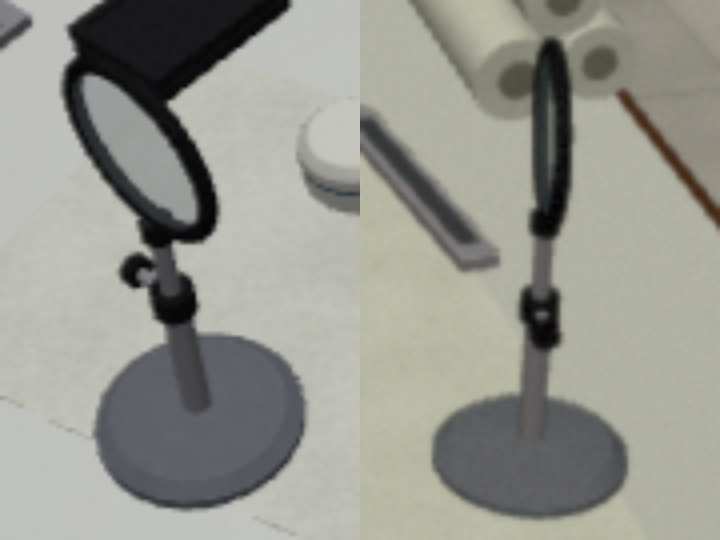

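```bash
cat > lens.py <<'E'
from h import *
import pickle
from scipy.optimize import least_squares
def fit(n,im,c):
    z=c[...,2]; g=im["image"].max(2)
    reg=(c[...,0]>660)&(c[...,0]<790)&(c[...,1]>-230)&(c[...,1]<-50)
    m=reg&(z>15)&(z<23); P=c[m]
    # outer boundary circle
    print(n,"base rect",cv2.minAreaRect(P[:,:2].astype(np.float32)),len(P),np.median(P[:,2]).round(1))
    hull=cv2.convexHull(P[:,:2].astype(np.float32))[:,0]
    r=least_squares(lambda p:np.hypot(*(hull-p).T)-np.median(np.hypot(*(hull-p).T)),P[:,:2].mean(0),loss='soft_l1');print("   hull centre",r.x.round(1),np.median(np.hypot(*(hull-r.x).T)).round(1))
    m=reg&(z>180)&(z<300)&(g<70); P=c[m]
    cc=P.mean(0)
    def res(p):
        nrm=np.array([np.cos(p[3]),np.sin(p[3]),0]);d=P-p[:3];a=d@nrm
        rad=np.linalg.norm(d-a[:,None]*nrm,axis=1)
        return np.r_[a, np.maximum(rad-55,0)+np.minimum(rad-48.5,0)]
    r=least_squares(res,[*cc,-.18],loss='soft_l1');print("   ring",r.x[:3].round(1),"yaw",np.degrees(r.x[3]).round(1),"n",len(P),"z",P[:,2].min().round(1),P[:,2].max().round(1),"cost",r.cost/len(P))
    m=reg&(z>40)&(z<95);P=c[m];print("   post",np.median(P,0).round(1),len(P))
E
python3 - <<'E'
from lens import *
L=lambda n:pickle.load(open(n+"0.pkl","rb"))
for n in("scene","side"):
    c=L(n);fit(n,c,cloud(c))
c=L("wrist");fit("wrist",c,wcloud(c))
E
```

```text
scene base rect ((714.0001831054688, -138.16036987304688), (103.33418273925781, 104.93289947509766), 20.41078758239746) 1063 17.9
   hull centre [ 715.5 -139.3] 52.7
   ring [ 717.8 -137.9  233.7] yaw -11.4 n 520 z 180.1 285.2 cost 2.1867339678077045
   post [ 719.6 -135.5   69.7] 117
side base rect ((712.1023559570312, -145.03416442871094), (102.86582946777344, 105.08473205566406), 70.17219543457031) 741 18.5
   hull centre [ 712.4 -145.3] 53.5
   ring [ 709.8 -145.   233.1] yaw -10.3 n 342 z 182.4 286.1 cost 6.11610112999183
   post [ 710.2 -145.6   64.2] 113
wrist base rect ((708.1321411132812, -129.62728881835938), (104.7185287475586, 80.9686050415039), 24.442440032958984) 1341 16.9
   hull centre [ 712.8 -139.9] 51.6
   ring [ 716.5 -108.9  209.4] yaw -12.3 n 494 z 180.0 230.9 cost 3.2318499409355352
   post [nan nan nan] 0
  return _methods._mean(a, axis=axis, dtype=dtype,
  ret = um.true_divide(
```

```bash
python3 - <<'E'
from h import *
import pickle
L=lambda n:pickle.load(open(n+"0.pkl","rb"))
for n in("scene","side"):
    im=L(n);c=cloud(im);b,g,r=[im["image"][...,i].astype(int) for i in range(3)]
    m=(r>120)&(r-b>100)&(r-g>50)&(c[...,2]>8)&(c[...,2]<320)&(c[...,0]>150)&(c[...,0]<600)
    P=c[m]
    for lo,hi in((8,30),(30,120),(120,320)):
        Q=P[(P[:,2]>lo)&(P[:,2]<hi)]
        if len(Q):print(n,lo,hi,len(Q),np.percentile(Q,2,0).round(),np.percentile(Q,98,0).round())
lens=np.array([713.5,-140.5,231]);yaw=np.radians(-11)
nv=np.array([np.cos(yaw),np.sin(yaw),0])
print(bot.read_state()["clock"])
for s in(1,-1):
  a=np.radians(6.)
  for name,x0 in(("rx",s*np.array([np.cos(a),np.sin(a),0])),("ry",s*np.array([-np.sin(a),np.cos(a),0]))):
    y0=np.array([0,0,-1.]);M=np.c_[x0,y0,np.cross(x0,y0)]
    print(name,s,[None if q is None else np.round(q,2) for q in(bot.ik([512,35,z],R2q(M)) for z in(66,200,300))])
  for name,x0 in(("vert",s*np.array([0,0,1.])),("horiz",s*np.array([-nv[1],nv[0],0]))):
    M=np.c_[x0,nv,np.cross(x0,nv)];p=lens-nv*(80.5+56)
    q=bot.ik(p,R2q(M)); q2=bot.ik(p-nv*60,R2q(M));print(name,s,p.round(),None if q is None else np.round(q,2),None if q2 is None else np.round(q2,2))
E
```

```text
scene 8 30 953 [295. -95.   9.] [395.   8.  22.]
scene 30 120 3 [333. -49. 118.] [344. -37. 120.]
scene 120 320 79 [323. -60. 121.] [350. -11. 246.]
side 8 30 985 [ 285. -104.    9.] [389.  -9.  23.]
side 30 120 49 [328. -82. 107.] [357. -47. 119.]
side 120 320 822 [ 316. -759.  122.] [399.  -8. 294.]
0.15
rx 1 [array([-0.  ,  0.4 ,  1.77, -0.  ,  0.97, -0.11]), array([-0.  ,  0.23,  1.65, -0.  ,  1.26, -0.11]), array([-0.  ,  0.16,  1.49, -0.  ,  1.48, -0.11])]
ry 1 [array([-0.  ,  0.4 ,  1.77, -0.  ,  0.97, -1.68]), array([-0.  ,  0.23,  1.65, -0.  ,  1.26, -1.68]), array([-0.  ,  0.16,  1.49, -0.  ,  1.48, -1.68])]
vert 1 [ 580. -114.  231.] None None
horiz 1 [ 580. -114.  231.] [-0.31  0.28  2.28  3.    1.    1.65] [-0.33  0.18  2.43  2.98  1.05  1.65]
rx -1 [None, None, None]
ry -1 [array([-0.  ,  0.4 ,  1.77, -0.  ,  0.97,  1.46]), array([-0.  ,  0.23,  1.65, -0.  ,  1.26,  1.46]), array([-0.  ,  0.16,  1.49, -0.  ,  1.48,  1.46])]
vert -1 [ 580. -114.  231.] [-0.31  0.28  2.28  3.    1.    0.08] [-0.33  0.18  2.43  2.98  1.05  0.08]
horiz -1 [ 580. -114.  231.] [-0.31  0.28  2.28  3.    1.   -1.5 ] [-0.33  0.18  2.43  2.98  1.05 -1.49]
```

```bash
python3 - <<'E'
from h import *
from scipy.optimize import least_squares
D=[]
for r in(400,500,600):
  for z in(100,250,400):
    for t in(-.5,0,.4):
      y0=np.array([np.sin(t),0,-np.cos(t)]);x0=np.array([np.cos(t),0,np.sin(t)])
      q=bot.ik([r,0,z],R2q(np.c_[x0,y0,np.cross(x0,y0)]))
      if q is not None: D.append((q,r,z,t))
print(len(D),[np.round(d[0],3).tolist() for d in D[:3]])
Q=np.array([d[0] for d in D]);r=np.array([d[1] for d in D]);z=np.array([d[2] for d in D])
k=abs(Q[:,3])<.1; print(k.sum()); Q,r,z=Q[k],r[k],z[k]
S=lambda f:f
def res(p):
    h,a,b,d,o,rr,e=p
    A=Q[:,1];B=A+Q[:,2];C=B+Q[:,4]
    return np.r_[rr+a*np.sin(A)+e*np.cos(A)+b*np.sin(B)+o*np.cos(B)+d*np.sin(C)-r, h+a*np.cos(A)-e*np.sin(A)+b*np.cos(B)-o*np.sin(B)+d*np.cos(C)-z]
s=least_squares(res,[200,400,400,200,0,0,0]);print(s.x.round(2),s.cost)
E
python3 - <<'E'
import sys;sys.path.insert(0,'.')
from h import *
import pickle
im=pickle.load(open("side0.pkl","rb"))
cv2.imwrite("pics/or.png",cv2.resize(im["image"][215:340,200:280],None,fx=4,fy=4))
c=cloud(im)
for v,u in((235,228),(250,230),(268,236),(250,240),(230,224),(285,236),(295,234),(285,233)): print(v,u,c[v,u].round())
c=cloud(pickle.load(open("scene0.pkl","rb")))
for v,u in((150,351),(163,364),(178,355),(163,350),(187,343),(200,343)): print("s",v,u,c[v,u].round())
E
```

```text
27 [[-0.07, 0.418, 1.735, -0.034, 1.487, -0.058], [-0.092, 0.115, 2.044, -0.0, 0.982, -0.092], [-0.123, -0.08, 2.304, 0.096, 0.522, -0.196]]
27
[2.2288e+02 4.2291e+02 4.4721e+02 2.6089e+02 4.0460e+01 1.6500e+00
 4.1000e-01] 1.3622192452414434
235 228 [338. -55. 237.]
250 230 [339. -53. 197.]
268 236 [349. -71. 157.]
250 240 [360. -93. 216.]
230 224 [330. -36. 241.]
285 236 [345. -81. 118.]
295 234 [339. -50.  70.]
285 233 [339. -53. 100.]
s 150 351 [335. -33. 233.]
s 163 364 [325.  -2. 200.]
s 178 355 [328. -22. 148.]
s 163 350 [335. -34. 195.]
s 187 343 [347. -45. 124.]
s 200 343 [349. -42.  83.]
```

View pics/or.png

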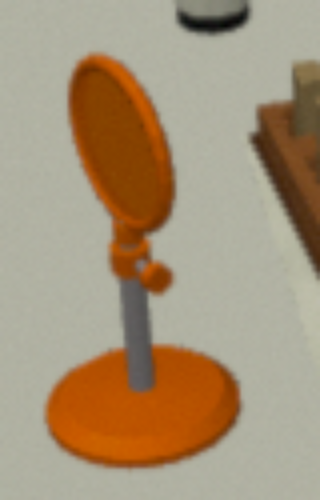

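```bash
python3 - <<'E'
from h import *
import pickle
im=pickle.load(open("scene0.pkl","rb"));c=cloud(im)
for n,(u,v,w,hh) in dict(purple=(327,297,14,22),turq=(370,320,14,22),jar=(269,237,17,16)).items():
    P=c[v-hh:v+hh,u-w:u+w].reshape(-1,3);P=P[P[:,2]>8]
    T=P[P[:,2]>np.percentile(P[:,2],97)-6]
    print(n,T.mean(0).round(),P.min(0).round(),P.max(0).round())
lens=np.array([713.5,-140.5,231]);yaw=np.radians(-11);nv=np.array([np.cos(yaw),np.sin(yaw),0]);up=np.array([0,0,1.])
a=np.radians(6);ax=np.array([np.cos(a),np.sin(a),0]);ay=np.array([-np.sin(a),np.cos(a),0])
f=lambda q:None if q is None else np.round(q,2).tolist()
for ph in(30,35,40,45,50,55,60):
  p=np.radians(ph)
  for s in(1,-1):
    for nm,hd in(("B",ay),("A",-ax)):
      y0=-np.cos(p)*up+np.sin(p)*hd; x0=s*np.cross(hd,up)
      M=np.c_[x0,y0,np.cross(x0,y0)]
      print(ph,s,nm,f(bot.ik([512,35,66],R2q(M))),f(bot.ik([512,35,180],R2q(M))))
    # final: map hd->? at grasp f=-up, tool=cos f + sin hd; final f=nv, hd->-up  ; x = s*cross(hd,up)=s*cross(hd,-f)
    x1=s*np.cross(-up,-nv);y1=np.cos(p)*nv-np.sin(p)*up
    M=np.c_[x1,y1,np.cross(x1,y1)];pt=lens-nv*(80.5+56)
    print(ph,s,"F",f(bot.ik(pt,R2q(M))))
E
```

```text
purple [615.  58.  86.] [533.  -0.   8.] [636.  92.  90.]
turq [623. 167.  86.] [530. 133.   8.] [646. 190.  90.]
jar [ 512. -167.   45.] [ 473. -203.    9.] [ 547. -129.   50.]
30 1 B [-0.25, 0.49, 1.73, 0.53, 1.17, -0.63] [-0.25, 0.33, 1.65, 0.5, 1.38, -0.5]
30 1 A [0.02, 0.7, 1.39, -0.04, 1.58, -1.65] [0.02, 0.57, 1.31, -0.04, 1.79, -1.65]
30 1 F [-0.3, 0.04, 2.13, 2.2, 0.11, 2.45]
30 -1 B [-0.25, 0.49, 1.73, 0.53, 1.17, 2.52] None
30 -1 A [0.02, 0.7, 1.39, -0.04, 1.58, 1.5] [0.02, 0.57, 1.31, -0.04, 1.79, 1.49]
30 -1 F [-0.3, 0.04, 2.13, 2.2, 0.11, -0.69]
35 1 B [-0.28, 0.52, 1.71, 0.6, 1.23, -0.69] [-0.28, 0.36, 1.64, 0.57, 1.42, -0.55]
35 1 A [0.02, 0.75, 1.32, -0.05, 1.67, -1.64] [0.02, 0.62, 1.25, -0.05, 1.88, -1.65]
35 1 F [-0.29, 0.03, 2.08, 0.85, 0.11, -2.47]
35 -1 B [-0.28, 0.52, 1.71, 0.6, 1.23, 2.46] None
35 -1 A [0.02, 0.75, 1.32, -0.05, 1.67, 1.5] [0.02, 0.62, 1.25, -0.05, 1.88, 1.49]
35 -1 F [-0.29, 0.03, 2.08, 0.85, 0.11, 0.67]
40 1 B [-0.31, 0.56, 1.7, 0.66, 1.28, -0.74] [-0.31, 0.39, 1.64, 0.63, 1.46, -0.6]
40 1 A [0.02, 0.81, 1.26, -0.05, 1.77, -1.64] [0.02, 0.67
[... 1282 characters left out ...]
0.08, 2.21, -1.66]
55 1 F [-0.28, 0.09, 1.85, 0.09, 0.59, -1.72]
55 -1 B [-0.38, 0.67, 1.65, 0.82, 1.46, 2.27] [-0.38, 0.49, 1.62, 0.81, 1.6, 2.43]
55 -1 A [0.03, 0.97, 1.09, -0.07, 2.04, 1.5] [0.03, 0.83, 1.06, -0.08, 2.21, 1.48]
55 -1 F [-0.28, 0.09, 1.85, 0.09, 0.59, 1.43]
60 1 B [-0.4, 0.72, 1.64, 0.86, 1.52, -0.9] [-0.4, 0.53, 1.62, 0.86, 1.65, -0.74]
60 1 A [0.03, 1.02, 1.04, -0.08, 2.13, -1.65] [0.03, 0.88, 1.02, -0.09, 2.29, -1.67]
60 1 F [-0.28, 0.12, 1.79, 0.06, 0.71, -1.69]
60 -1 B [-0.4, 0.72, 1.64, 0.86, 1.52, 2.24] [-0.4, 0.53, 1.62, 0.86, 1.65, 2.4]
60 -1 A [0.03, 1.02, 1.04, -0.08, 2.13, 1.49] [0.03, 0.88, 1.02, -0.09, 2.29, 1.48]
60 -1 F [-0.28, 0.12, 1.79, 0.06, 0.71, 1.45]
```

```bash
cat > plan.py <<'E'
from h import *
up=np.array([0,0,1.]);ph=np.radians(50);a=np.radians(6)
ax=np.array([np.cos(a),np.sin(a),0]);ay=np.array([-np.sin(a),np.cos(a),0])
y0=-np.cos(ph)*up+np.sin(ph)*ay
MG=np.c_[ax,y0,np.cross(ax,y0)]
G=np.array([512,35,66.])
E
python3 - <<'E'
from plan import *
bot.move_gripper(62)
bot.move_to(G-100*y0,R2q(MG))
s=bot.read_state();c=dict(bot.read_camera("wrist"));print(s["clock"],s["ee_pos"].round(1),(G-100*y0).round(1))
c['state']=s;W=wcloud(c);cv2.imwrite("pics/w1.png",c["image"])
# seal top
m=(W[...,2]>91)&(W[...,2]<101)&(abs(W[...,0]-512)<40)&(abs(W[...,1]-35)<35)
P=W[m];print(len(P),cv2.minAreaRect(P[:,:2].astype(np.float32)),P.mean(0).round(1))
E
```

```text
1.2417 [520.2 -41.4 130.4] [520.  -41.2 130.3]
2280 ((511.6187744140625, 34.441986083984375), (34.3109245300293, 35.97943878173828), 6.197310924530029) [511.8  32.4  95.4]
```

View pics/w1.png

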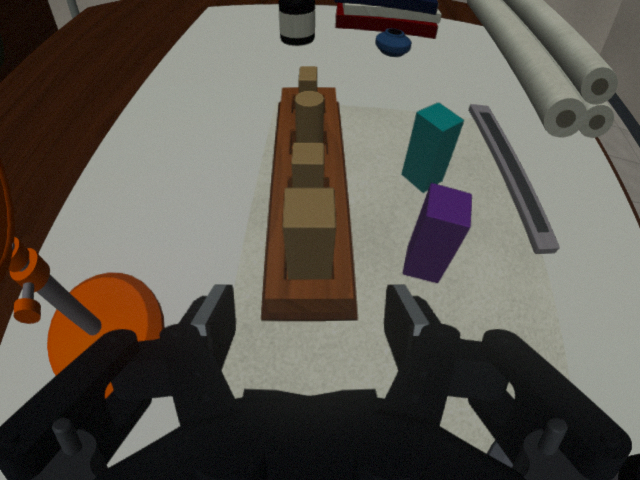

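The wrist view shows the big seal at (310,235), centred between the jaws, and re-measures it at (511.7, 34.7), yaw 6.2°. That agrees with the earlier measurement, so I go in.

```bash
python3 - <<'E'
from plan import *
G[:]=[511.7,34.7,66]
print(bot.servo_line(G,speed=80,until_force=8), bot.read_state()["ee_pos"].round(1))
bot.move_gripper(30,grip_force=70)
s=bot.read_state();print(s["clock"],s["grip_width"],s["ft_force"].round(1))
hit=bot.servo_line(G+[0,0,30],speed=50,until_force=15);s=bot.read_state();print(hit,s["ee_pos"].round(1),s["ft_force"].round(1))
if not hit: bot.servo_line(G+[0,0,150],speed=120)
s=bot.read_state();print(s["clock"],s["grip_width"],s["ee_pos"].round(1),s["ft_force"].round(1))
s=bot.read_state();c=dict(bot.read_camera("side"));cv2.imwrite("pics/s2.png",c["image"][100:400,150:450])
E
```

```text
False [511.9  34.4  66.3]
3.0833 31.54604830793755 [ 0.5 -2.5  5.1]
False [511.6  34.7  95.9] [ 0.8  0.4 -1.9]
4.9833 31.187093597519322 [511.5  34.8 215.2] [ 0.1  0.4 -1.3]
```

View pics/s2.png

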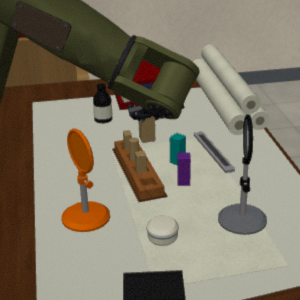

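The seal is out, visible in the side crop at (147,128), with the other three still in the rack. Next I turn it and move to a standoff behind the viewing pose.

```bash
cat >> plan.py <<'E'
lens=np.array([713.5,-140.5,231]);yaw=np.radians(-11);nv=np.array([np.cos(yaw),np.sin(yaw),0])
def final(yaw,pitch=0,roll=0):
    n=np.array([np.cos(yaw),np.sin(yaw),0]);x=np.cross(up,n)
    # grasp basis (ax, ay, up): up->-n, ay->-up, ax->?
    B0=np.c_[ax,ay,up]; B1=np.c_[np.cross(-up,-n),-up,-n]
    return B1@B0.T@MG
E
python3 - <<'E'
from plan import *
M=final(yaw);print(np.linalg.det(M).round(3))
p=lens-nv*(80.5+56+60)
q=bot.ik(p,R2q(M));s=bot.read_state();print(np.round(q,2),s["joint_positions"].round(2))
bot.move_to(p,R2q(M));bot.dwell(0.3)
s=bot.read_state();print(s["clock"],s["ee_pos"].round(1),p.round(1),s["grip_width"],s["qvel"].round(3))
import pickle
for n in("scene","side","wrist"):
    s=bot.read_state();c=dict(bot.read_camera(n));c['state']=s;pickle.dump(c,open(n+"3.pkl","wb"));cv2.imwrite(f"pics/{n}3.png",c["image"])
E
```

```text
1.0
[-0.3  -0.08  2.05  0.15  0.48 -1.78] [-0.36  0.41  1.6   0.75  1.61 -0.63]
6.4 [ 520.7 -103.1  230.6] [ 520.6 -103.   231. ] 31.51486266817545 [-0.001 -0.004  0.003 -0.002 -0.004 -0.002]
```

View pics/scene3.png

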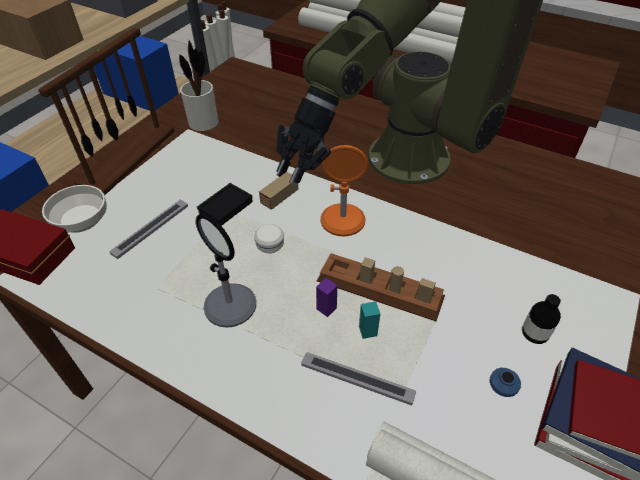

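View pics/side3.png

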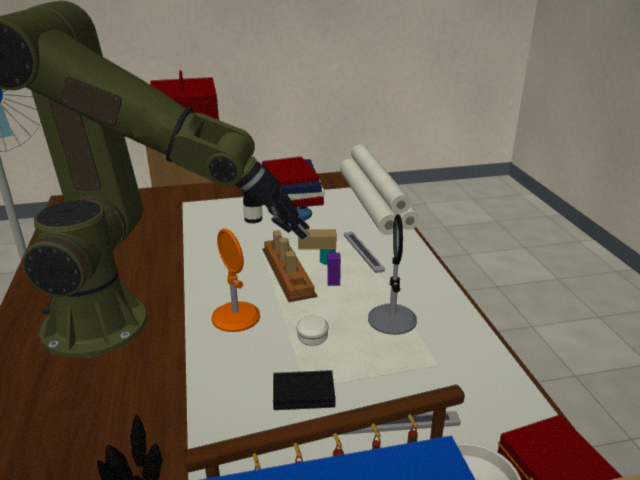

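View pics/wrist3.png

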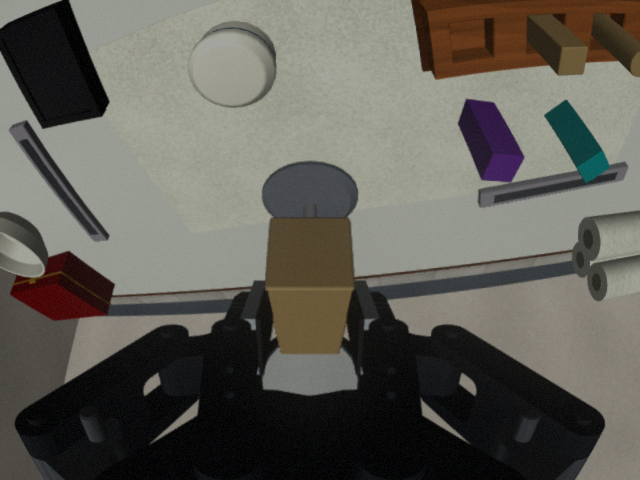

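```bash
cat > meas.py <<'E'
from plan import *
import pickle
def meas(n,c,ee):
    W=cloud(c) if n!="wrist" else wcloud(c)
    cen=ee+nv*13
    hsv=cv2.cvtColor(c["image"],cv2.COLOR_BGR2HSV);sat=(hsv[...,1]>40)&(hsv[...,0]<35)
    d=W-cen;lat=np.array([-nv[1],nv[0],0])
    A,B,C=d@nv,d@lat,d[...,2]
    m=sat&(abs(A)<75)&(abs(B)<24)&(abs(C)<26)
    m=cv2.erode(m.astype(np.uint8),np.ones((2,2)))>0
    P=W[m];print(n,"n",len(P))
    # normals
    dx=np.gradient(W,axis=1);dy=np.gradient(W,axis=0);N=np.cross(dx,dy);N/=np.linalg.norm(N,axis=-1,keepdims=True)+1e-9
    for nm,v in(("up",up),("lat",lat),("n",nv)):
        k=m&(abs(N@v)>.85)
        if k.sum()<25: continue
        Q=W[k];c0=np.median(Q,0);Q=Q[np.linalg.norm(Q-c0,axis=1)<55]
        for _ in range(4):
            c0=Q.mean(0);w,V=np.linalg.eigh(np.cov((Q-c0).T));nn=V[:,0]*np.sign(V[:,0]@v)
            r=abs((Q-c0)@nn);Q=Q[r<max(3*np.median(r),1)]
        dd=Q-ee
        print("  face",nm,len(Q),"normal dot(n,lat,up)",np.round([nn@nv,nn@lat,nn@up],3),"rel ee along n",np.percentile(dd@nv,[2,50,98]).round(1),"lat",np.percentile(dd@lat,[2,50,98]).round(1),"up",np.percentile(dd@up,[2,50,98]).round(1))
E
python3 - <<'E'
from meas import *
import lens as Lz
for n in("scene","side","wrist"):
    c=pickle.load(open(n+"3.pkl","rb"));meas(n,c,c['state']['ee_pos'])
    if n!="wrist": Lz.fit(n,c,cloud(c))
E
```

```text
scene n 705
  face up 222 normal dot(n,lat,up) [ 0.013 -0.021  1.   ] rel ee along n [-22.7  18.4  54.1] lat [-12.9   0.6  15.8] up [13.5 15.8 18.1]
  face lat 203 normal dot(n,lat,up) [-0.003  1.    -0.02 ] rel ee along n [-18.7  18.3  54.1] lat [14.6 16.2 18.1] up [-14.3   0.   15.9]
  face n 76 normal dot(n,lat,up) [ 1.    -0.007 -0.009] rel ee along n [54.8 56.3 57.8] lat [-12.2   1.9  15.8] up [-14.1   0.5  16.6]
scene base rect ((716.2029418945312, -139.5390167236328), (103.1290054321289, 106.19805145263672), 57.829872131347656) 1067 18.0
   hull centre [ 715.3 -139.2] 53.5
   ring [ 717.7 -137.9  233.3] yaw -11.2 n 527 z 180.2 285.6 cost 2.289279020535985
   post [ 719.3 -135.4   68.2] 115
side n 591
  face up 162 normal dot(n,lat,up) [-0.03  -0.835  0.55 ] rel ee along n [-20.1  20.3  51.1] lat [-19.5  -6.   12.2] up [-16.4  16.2  19.3]
  face lat 123 normal dot(n,lat,up) [-0.007  1.     0.017] rel ee along n [-22.7  15.5  51.4] lat [-21.  -17.2 -13.4] up [-12.8  -2.2  17.6]
  face n 27 normal dot(n,lat,up) [ 0.117 -0.677  0.727] rel ee along n [ 1.4 53.5 54.7] lat [-20.5 -14.5  12.1] up [-12.6  11.3  17.6]
side base rect ((712.9523315429688, -144.9818572998047), (103.85504150390625, 107.10917663574219), 25.252866744995117) 738 18.5
   hull centre [ 711.7 -144.6] 53.7
   ring [ 709.8 -145.   233. ] yaw -10.3 n 346 z 181.5 286.0 cost 6.182667531446717
   post [ 709.9 -146.9   65.2] 115
wrist n 10568
  face up 3495 normal dot(n,lat,up) [ 0.011 -0.003  1.   ] rel ee along n [-29.2   2.7  50. ] lat [-15.3  -0.2  15.1] up [15.3 16.1 16.8]
  face lat 523 normal dot(n,lat,up) [-0.953  0.077  0.294] rel ee along n [-31.3 -30.1 -16.4] lat [-15.9   2.   16.6] up [-15.1   7.5  20.9]
  face n 1428 normal dot(n,lat,up) [ 1.    -0.    -0.017] rel ee along n [-31.2 -30.3 -29.4] lat [-15.8   0.2  15.8] up [-15.6  -1.3  15.5]
```

```bash
python3 - <<'E'
from meas import *
import lens as Lz
c=pickle.load(open("wrist3.pkl","rb"));W=wcloud(c)
cv2.imwrite("pics/wc.png",cv2.resize(c["image"][150:420,220:400],None,fx=2.2,fy=2.2))
z=W[...,2];reg=(abs(W[...,0]-714)<75)&(abs(W[...,1]+140)<75)
for lo,hi in((14,24),(30,110),(130,300)):
    P=W[reg&(z>lo)&(z<hi)]
    if len(P)>10:
        print(lo,hi,len(P),cv2.minAreaRect(P[:,:2].astype(np.float32)),np.percentile(P,[1,50,99],axis=0).round(1).tolist())
E
```

```text
14 24 3021 ((698.09912109375, -138.3124237060547), (107.00108337402344, 81.26424407958984), 79.26221466064453) [[662.2, -189.5, 14.2], [696.5, -135.0, 17.7], [739.9, -91.2, 21.4]]
30 110 99 ((708.082763671875, -139.86590576171875), (15.540111541748047, 7.358067035675049), 80.0135726928711) [[704.6, -148.1, 30.1], [706.8, -138.9, 35.0], [712.5, -132.7, 41.7]]
130 300 3902 ((709.7852783203125, -139.96961975097656), (100.40547943115234, 6.733293533325195), 77.69792175292969) [[699.0, -185.9, 191.9], [710.3, -140.4, 223.2], [719.7, -93.9, 242.9]]
```

View pics/wc.png

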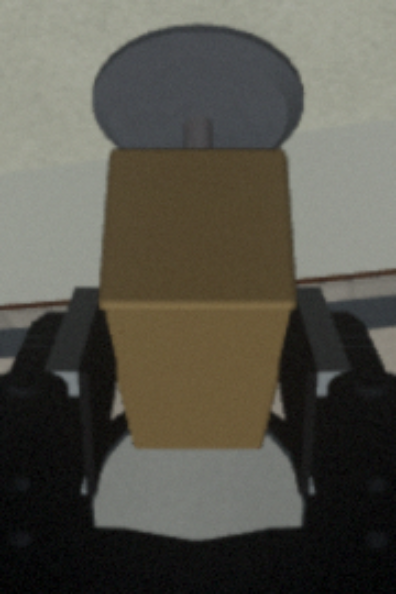

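Lens estimates now agree across the cameras: centre about (713, -140, 231), yaw about -11.3°. The seal sits straight in the jaws, with its carved face 56 mm ahead of the TCP. I make the final approach.

```bash
python3 - <<'E'
from meas import *
import lens as Lz
yw=np.radians(-11.3);n=np.array([np.cos(yw),np.sin(yw),0]);M=final(yw)
# small pitch trim: seal normals show up-face tilted ~+0.011 towards n (face drooping): rotate nose up 0.010
lat=np.cross(up,n); M=R.from_rotvec(-0.010*lat).as_matrix()@M
p=np.array([713,-140,231.8])-n*(81+56)
print(bot.servo_line(p,R2q(M),speed=40,until_force=12));bot.dwell(1.0)
s=bot.read_state();print(s["clock"],s["ee_pos"].round(1),p.round(1),s["grip_width"],abs(s["qvel"]).max().round(4))
for k in("scene","side","wrist"):
    s=bot.read_state();c=dict(bot.read_camera(k));c['state']=s;pickle.dump(c,open(k+"4.pkl","wb"));cv2.imwrite(f"pics/{k}4.png",c["image"])
    meas(k,c,s["ee_pos"])
    if k!="wrist":Lz.fit(k,c,cloud(c))
a=cv2.imread("pics/scene4.png")[130:340,160:400];b=cv2.imread("pics/side4.png")[180:345,250:440]
cv2.imwrite("pics/f4.png",np.hstack([cv2.resize(a,(400,350)),cv2.resize(b,(400,350))]))
E
```

```text
False
9.175 [ 578.6 -113.2  231.8] [ 578.7 -113.2  231.8] 31.604795030820906 0.0014
scene n 751
  face up 192 normal dot(n,lat,up) [ 0.003 -0.022  1.   ] rel ee along n [-23.1  21.2  54.8] lat [-12.5   0.5  15.4] up [14.3 16.2 18. ]
  face lat 206 normal dot(n,lat,up) [-0.003  1.     0.01 ] rel ee along n [-21.7  17.8  54.1] lat [14.9 16.2 17.6] up [-13.5  -1.9  15. ]
  face n 76 normal dot(n,lat,up) [ 1.    -0.025  0.007] rel ee along n [54.9 56.5 57.8] lat [-13.1   0.6  15.2] up [-13.9  -0.8  15.6]
scene base rect ((715.87890625, -138.54067993164062), (107.79624938964844, 101.46930694580078), 73.39712524414062) 1042 17.9
   hull centre [ 716.5 -138.6] 53.0
   ring [ 717.7 -137.7  233.4] yaw -11.4 n 524 z 180.2 285.2 cost 2.183507434764415
   post [ 719.1 -135.7   68.2] 117
side n 592
  face up 170 normal dot(n,lat,up) [-0.05  -0.837  0.544] rel ee along n [-14.1  22.6  51.3] lat [-20.6  -8.6  11.5] up [-16.1  16.5  19.8]
  face lat 134 normal dot(n,lat,up) [0.002 0.998 0.057] rel ee along n [-25.4  21.8  51.8] lat [-21.4 -17.  -12.9] up [-12.6   2.   16.2]
  face n 21 normal dot(n,lat,up) [ 0.028 -0.959  0.281] rel ee along n [-1.  35.1 55.5] lat [-19.7 -15.7  -4.9] up [-10.9   8.6  18.3]
side base rect ((713.8263549804688, -144.10398864746094), (108.93004608154297, 102.47603607177734), 85.36066436767578) 730 18.3
   hull centre [ 712.9 -145.5] 53.8
   ring [ 709.7 -145.   232.4] yaw -10.3 n 345 z 182.1 285.6 cost 6.208335340698906
   post [ 709.8 -146.7   63.2] 116
wrist n 10525
  face up 3450 normal dot(n,lat,up) [ 0.    -0.002  1.   ] rel ee along n [-29.2   2.8  49.6] lat [-15.2  -0.2  15. ] up [15.6 16.1 16.6]
  face lat 489 normal dot(n,lat,up) [-0.995  0.021  0.095] rel ee along n [-31.3 -30.2 -26.3] lat [-15.5   3.4  16.8] up [-15.2   4.2  19.9]
  face n 1290 normal dot(n,lat,up) [ 1.    -0.007 -0.006] rel ee along n [-31.1 -30.3 -29.4] lat [-15.4   0.7  15.9] up [-15.8  -1.2  15.2]
```

View pics/f4.png

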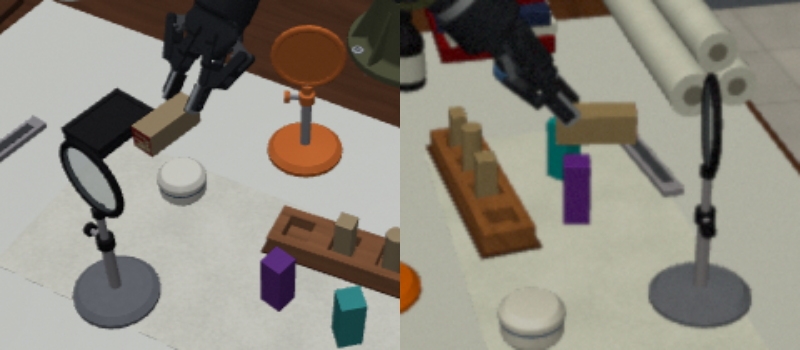

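View pics/wrist4.png

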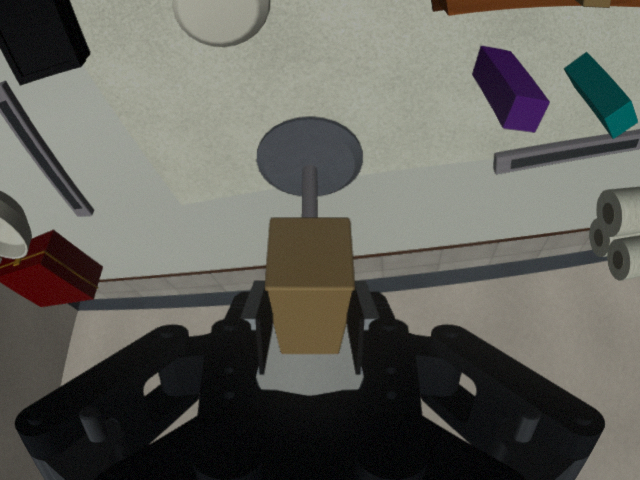

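The pictures show the red carved face (crop (145,138)) towards the lens and level, the post in line with the seal (wrist column 309), and the magnifier and other seals unmoved. I hand the job in.

```bash
python3 - <<'E'
from h import *
print(bot.finish_job()); s=bot.read_state();print(s["clock"],s["ee_pos"].round(1),s["grip_width"])
E
```

```text
the job is handed in; nothing more can be done
None
the job is handed in; nothing more can be done
```

I drew the biggest seal straight up out of the rack's end well, with the gripper tilted 50° so the arm would clear the orange look-alike. I then turned it on its side, and it is still held on your robot-side of the black magnifier with its carved face towards the lens. The job was handed in at about 9.3 s on the robot's clock.

**Last checks:**
- **Position:** the carved face is about 81 mm from the lens centre. By the wrist camera and my lens estimate of (713, -140, 231), it is centred to about 1–2 mm.
- **Level and square:** the wrist and scene cameras put the seal within about 1.5° of level and square to the lens. The arm was at rest.
- **Surroundings:** the magnifier measured the same before and after to about 1 mm. The other three seals and the look-alikes show no change in the pictures. I did not measure every other object again.

**Disagreements:**
- The scene and side cameras differ by about 3–7 mm on the raw lens and base centre, because each sees only one side of the rim. I used a middle value, which the wrist camera supported.
- The gripper reads about 31.5 mm of opening on the 34 mm seal. The camera measurements of the held seal were steady, so I put this down to pad give.

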